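# Peek into the eyelet dish

### The arm

A 6-joint arm with a two-finger parallel gripper is mounted at the origin on the work surface. World frame = base frame: x ahead of the robot, y to its left, z up, the work surface at z = 0. Lengths are in mm, angles in rad, forces in N, time in s.
With the tool pointing down it reaches from about 275 to 1000 mm from the base axis. Payload 8.4 kg.
Tool frame: the origin (TCP) lies at the very end of the fingers, on their centre line; the grasp point (between the pads) lies 19 mm behind it; z points along the fingers, x is the direction in which the jaws open and shut, and the axes are right-handed (so a half turn about z gives the same grasp; the last joint's range is limited). The gripper opens to 85 mm and grips with 20 to 120 N. Pads are 22 mm wide; open, the fingers measure 114 mm over their backs; the gripper's body (76 mm by 85 mm) begins 54 mm behind the grasp point. The pads swing forward as they close: fully open they stand 13 mm farther back than shut.
Start: joints at [-1.279, 0.353, 1.633, -0, 1.155, -0.002], TCP at [180.993, -598.222, 231.281] pointing down, gripper open.
Joint ranges: [-2.63, 2.63], [-0.92, 2.1], [0.06, 2.66], [-1.3, 4.44], [0, 2.69], [-3.02, 3.02]. Speed limits (rad/s): [2.22, 2.22, 2.79, 3.14, 3.14, 3.14].

### API

Orientations are given as [roll, pitch, yaw] about the fixed x, y, z axes, in that order (R = Rz(yaw) Ry(pitch) Rx(roll)).
In Python, from rig import r gives the robot as it stands. The module is installed in compiled form; this text tells all that it offers.
- The arm moves only by the tool apply_moves, never from a script. Its argument "targets" is a list that holds one entry, the list of rows, each a list of 7 numbers: the gripper's target within -1 to 1 (fully open at 1, half-way at 0, shut at -1), then the shift along the tool's x, y, z in cm, then the turn, a rotation vector about the tool's x, y, z in degrees. A call has 1 to 8 rows; each row is the pose to reach, as a shift and turn from the pose measured when the call began, along the tool's axes at that moment; what a row does not reach only later rows make up. A row lasts 1/10 s, in which the tool goes at most 50 mm and 8.59 degrees, less where a joint would pass 70% of its speed; a pose out of reach is approached as far as the arm can. A call with a gripper value outside its range is refused whole. The fingers move at their own pace and stop on an object; "newtons" is the grip in N (left out, the last holds). Time passes only in rows, so rows that repeat a pose let the fingers close. It gives the time, the measured TCP pose, the force and the opening at its end, in the units of the state.
- r.sense(): the state, without advancing time (a new reading comes with each control period).
- r.grab_frame(name): name is "side" or "top"; returns a dict with "pixels" (420x560x3 uint8, red, green, blue), "fov_y" (degrees; the focal length in pixels is half the picture's height over the tangent of half this angle, whatever the lens; pixels are square), "cx", "cy" (the principal point, pixels), "R" (3x3) and "t" (3): a world point X has camera coordinates R X + t. Camera axes: x right, y down, z forward; pixel columns grow to the right and rows downward; lengths in mm; the calibration is good to about 2 mm. A picture is of the moment at which its call begins. There is no depth.
- r.sign_off(): hands the job in, once; it reports no verdict.
The state is a dict: "clock": time; "qpos": joint angles; "qvel": joint speeds; "joint_efforts": joint torques, N m; "eef_pos": TCP position; "tcp_rot": TCP orientation; "contact_force": force on the tool from outside, world axes, zero at the start; "wrist_torque": the same for the moment, N m; "opening": opening from 0.0 (shut) to 1.0 (fully open).
Only numpy, scipy, OpenCV 4.12 (cv2) and the standard library are available. Lean on these libraries where they do the work, as an engineer would, in place of code of your own. Each camera call takes 0.05 s, during which the arm holds its last target. There are 200 camera calls.

### The job

On the shoe-fitting bench, let the line camera check the stock in the eyelet dish with the blue lid: by its white tab, raise the tab side of the lid first, about 2 cm, while its opposite edge stays down on the dish, then raise it just clear of the dish (a few centimetres at most) and hold it there for a second. Then set it gently back, centered, level and fully seated, and let go. Do not drop the lid or shove the dish, and leave the red lid alone.

Things in the scene. Friction and masses are not known exactly. Their poses are not given: they have to be found in the camera images.
- lid: Round blue lid, 104 mm across, 10 mm deep, about 90 g: 3 mm flat top, skirt hanging 7 mm below it (98 mm inside), 6 mm play round the dish. Origin: centre of the skirt's lower edge, z up; top face at z=10. White upright grip tab on top, 14 (x) by 28 (y) mm, centred at x=+40, y=0, from z=10 to z=38; it lies on the side away from the robot (+x of the lid within 35 degrees of +x).
- dish: Round aluminium dish under the blue lid, holding brass eyelets: 86 mm across, 30 mm high, wall 3 mm, 0.55 kg, standing loose on the bench. Origin at the centre of its underside, z up; the rim is at z = 30 mm. With the lid seated, the lid's origin is 23 mm above this origin.
- lid_far (a point): Point on the lower edge of the blue lid's skirt, diametrically opposite the tab (at x = -52 mm, y = 0, z = 0 in the lid's frame); same axes as the lid.
- red_lid: Red lid of the neighbouring dish, same shape, tab and origin as the blue one; a bystander. The two dishes may stand either way round. A spray can (170 mm tall) and a black shoe on its last (130 mm tall) stand out to the sides, about 100 mm or more from the lids, and a small hammer lies beyond them.
There are look-alikes about, which are no part of the job. Several things have the shape of the lid; the one meant has the colours described above.

How it is judged (in metres and radians):
On the way, in this order (a step that is already met when the one before it is completed fails the run):
1. the lid is tipped up edge-first: tilted more than 6 degrees with its centre raised more than 3 mm, while the edge opposite the tab has risen less than 7 mm (angle between lid's own z axis and vertical above 0.105 rad and z of lid in the frame of dish above 0.026 m and z of lid_far in the frame of dish below 0.03 m), for 0.1 s.
2. the whole lid is clear of the dish: the edge opposite the tab and the lid's centre more than 2 mm above the rim, still over the dish (within 30 mm), for half a second (z of each of lid_far, lid in the frame of dish above 0.032 m and horizontal distance between lid and dish below 0.03 m), for 0.5 s.
At the end, for the whole second after the job is handed in: The blue lid rests on its dish, centered within 10 mm, fully seated (within 2.5 mm of its seated height, level within 3.5 degrees) and still; the dish stands level within 20 mm of where it was, the red lid within 20 mm of where it was (horizontal distance between lid and dish below 0.01 m and z of lid in the frame of dish between 0.02 and 0.0255 m and angle between each of lid, dish's own z axis and vertical below 0.06 rad and linear speed of lid below 0.02 m/s and distance of each of dish, red_lid from where it was at the start of the episode below 0.02 m); the robot touches nothing.
It fails at once if the blue lid is raised more than 80 mm above its seat (z of lid in the frame of dish above 0.103 m).
It fails at once if the blue lid is dropped or flung (faster than 0.5 m/s) (linear speed of lid above 0.5 m/s).
It fails at once if the dish is shoved more than 20 mm (distance of dish from where it was at the start of the episode above 0.02 m).
It fails at once if the red lid is moved more than 20 mm (distance of red_lid from where it was at the start of the episode above 0.02 m).
It also fails if it takes over 42 s, if anything falls off the work surface, if the arm or the gripper's body presses on something with over 40 N, if the wrist force passes 120 N, or if a joint passes its speed limit or range.

## Working session

There is one attempt and no reset: what is moved stays moved. The work goes in short steps, Python scripts to look and compute and a tool call to move; the robot and the scene stay as the last step left them, time stands still between calls to the robot, and variables do not carry over. Pictures are saved under pics/ and viewed, about 8 in all and at most 12, crops included, and the job is handed in when it is done.

Besides the shell and the picture viewer there is one more tool, called after "Call:" in YAML: its name, and indented under it one key for each argument. apply_moves: Moves the arm, as the interface text tells. Its arguments: {"type":"object","properties":{"targets":{"type":"array"},"newtons":{"type":"number"}},"required":["targets"]}

```bash
mkdir -p pics
cat > h.py <<'E'
import numpy as np,cv2
from rig import r
def grab(n,f=None):
    d=r.grab_frame(n)
    if f: cv2.imwrite('pics/'+f,cv2.cvtColor(d['pixels'],cv2.COLOR_RGB2BGR))
    return d
def ray(d,u,v):
    R=np.array(d['R']);t=np.array(d['t']);f=210/np.tan(np.radians(d['fov_y']/2))
    return -R.T@t, R.T@np.array([(u-d['cx'])/f,(v-d['cy'])/f,1])
def onz(d,u,v,z):
    c,w=ray(d,u,v); return c+w*(z-c[2])/w[2]
E
python3 - <<'E'
from h import *
s=r.sense();print(s)
for n in('side','top'):
    d=grab(n,n+'0.png'); print(n,d['fov_y'],d['cx'],d['cy'],d['R'],d['t'],[k for k in d])
E
```

```text
{'clock': 0.0, 'qpos': array([-1.27939707e+00,  3.53682725e-01,  1.63411426e+00, -1.55961819e-05,
        1.15518328e+00, -2.40265752e-03]), 'qvel': array([ 3.17764400e-04,  3.04851492e-04, -2.54755201e-05, -1.12911364e-03,
       -1.31472082e-04,  4.13098314e-04]), 'joint_efforts': array([ 1.48252697e-03, -6.05236745e+01, -3.42061651e+01,  3.04226496e-04,
        9.41013219e-03, -1.98050736e-05]), 'eef_pos': array([ 180.85716573, -597.77912903,  230.54858305]), 'tcp_rot': array([ 3.14158173e+00,  1.38763718e-03, -1.27698811e+00]), 'contact_force': array([ 0.91508834, -0.0826102 ,  0.28226131]), 'wrist_torque': array([-0.03608902, -0.00978403,  0.03194538]), 'opening': 0.9995879881031752}
side 54.384162090947655 282.038112272957 205.7654505815181 [[-0.97181594 -0.23565224  0.00646543]
 [-0.15209665  0.60581166 -0.7809346 ]
 [ 0.18011215 -0.75990806 -0.62457934]] [493.40666314 173.76504286 758.75121596] ['pixels', 'fov_y', 'cx', 'cy', 'R', 't']
top 46.84919995141713 281.9439458549186 198.11388793509167 [[ 0.00292065 -0.9999608   0.00835898]
 [-0.98937681 -0.00410447 -0.14531583]
 [ 0.14534444 -0.00784577 -0.98935001]] [ -80.53182927  549.41822795 1029.68220224] ['pixels', 'fov_y', 'cx', 'cy', 'R', 't']
```

View pics/top0.png

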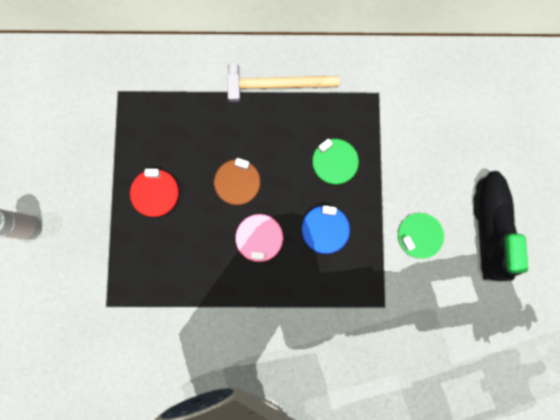

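View pics/side0.png

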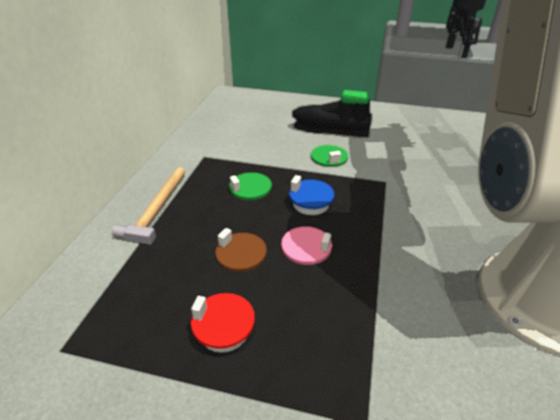

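Top view: blue lid at about (326,229) with its tab at (330,210), and the red lid at (154,193). The side view shows the blue lid at (312,190) sitting on a dish, with the look-alikes lying flat around it. Next I'll measure the lid.

```bash
cat >> h.py <<'E'
def blue(d):
    h=cv2.cvtColor(d['pixels'],cv2.COLOR_RGB2HSV)
    m=cv2.inRange(h,(102,120,60),(125,255,255))
    c=max(cv2.findContours(m,0,1)[0],key=cv2.contourArea); return c
def white(d,c,grow=8):
    e=np.zeros(d['pixels'].shape[:2],np.uint8)
    cv2.drawContours(e,[cv2.convexHull(c)],-1,1,-1); e=cv2.dilate(e,np.ones((2*grow+1,)*2))
    h=cv2.cvtColor(d['pixels'],cv2.COLOR_RGB2HSV)
    m=cv2.inRange(h,(0,0,150),(180,60,255))*e
    return m
def lid(d,ztop=33):
    c=blue(d); P=np.array([onz(d,*p[0],ztop)[:2] for p in cv2.convexHull(c)],np.float32)
    ctr,rad=cv2.minEnclosingCircle(P)
    return np.array(ctr),rad,cv2.fitEllipse(P)
E
python3 - <<'E'
from h import *
for n in('top','side'):
    d=grab(n); c=blue(d); print(n,lid(d),cv2.boundingRect(c))
    m=white(d,c); k,_,st,ce=cv2.connectedComponentsWithStats(m)
    for i in range(1,k):
        if st[i][4]>8: print(st[i],ce[i],[onz(d,*ce[i],z).round(1) for z in (61,55,47)])
    x,y,w,h=cv2.boundingRect(c); x-=15;y-=20
    cv2.imwrite(f'pics/c_{n}.png',cv2.resize(cv2.cvtColor(d['pixels'][y:y+90,x:x+90],cv2.COLOR_RGB2BGR),(400,400),interpolation=0));print('crop',x,y)
a,b=[cv2.imread(f'pics/c_{n}.png') for n in('top','side')]
cv2.imwrite('pics/c1.png',np.hstack([a,b]))
E
```

```text
top (array([ 482.96209717, -174.38465881]), 55.18026351928711, ((482.558349609375, -174.39736938476562), (108.90689086914062, 109.95332336425781), 141.48355102539062)) (301, 205, 50, 49)
[322 206  15   9 112] [328.96428571 209.82142857] [array([ 521.6, -180. ,   61. ]), array([ 522.3, -180.7,   55. ]), array([ 523.3, -181.5,   47. ])]
crop 286 185
side (array([ 479.36224365, -174.85852051]), 58.112281799316406, ((479.6271667480469, -174.7482452392578), (109.113525390625, 116.19560241699219), 8.403450012207031)) (289, 179, 46, 30)
[313 171  20   3  29] [323.03448276 171.68965517] [array([ 462.3, -226.4,   61. ]), array([ 463.3, -235.4,   55. ]), array([ 464.7, -247.3,   47. ])]
[291 175  10  10  68] [295.83823529 179.45588235] [array([ 518.5, -179. ,   61. ]), array([ 520.2, -187.4,   55. ]), array([ 522.3, -198.6,   47. ])]
crop 274 159
```

View pics/c1.png

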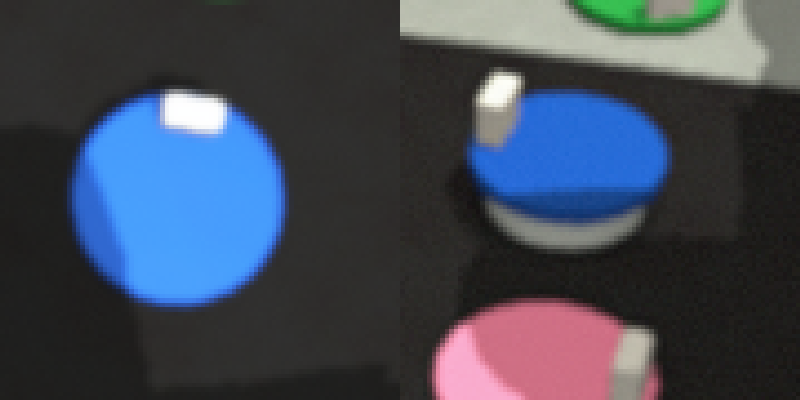

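The lid centre is about (482.5, -174) with yaw about -8°, which puts the tab at about (522, -180). I'll move above it next.

```bash
cat >> h.py <<'E'
from scipy.spatial.transform import Rotation as Ro
def to(p,R):
    s=r.sense(); A=Ro.from_euler('xyz',s['tcp_rot'])
    print('clk',s['clock'].__round__(2),'cm',(A.inv().apply(np.array(p)-s['eef_pos'])/10).round(2),'deg',np.degrees((A.inv()*R).as_rotvec()).round(2),'at',s['eef_pos'].round(1),s['tcp_rot'].round(3),'F',s['contact_force'].round(1),'op',round(s['opening'],3))
def down(yaw): return Ro.from_euler('xyz',[np.pi,0,yaw])
E
python3 -c "
from h import *
to([522,-179.6,150],down(-.14))"
```

```text
clk 0.2 cm [-30.16 -44.76   8.11] deg [-3.000e-02  5.000e-02 -6.515e+01] at [ 180.9 -597.9  230.8] [-3.142e+00  1.000e-03 -1.277e+00] F [ 0.5 -0.4 -0.7] op 1.0
```

Call:
apply_moves:
  targets:
    - [[0,-30.2,-44.8,8.1,0,0,-65.2],[0,-30.2,-44.8,8.1,0,0,-65.2],[0,-30.2,-44.8,8.1,0,0,-65.2],[0,-30.2,-44.8,8.1,0,0,-65.2],[0,-30.2,-44.8,8.1,0,0,-65.2],[0,-30.2,-44.8,8.1,0,0,-65.2],[0,-30.2,-44.8,8.1,0,0,-65.2],[0,-30.2,-44.8,8.1,0,0,-65.2]]
  newtons: 40

```text
clock: 1.0
eef_pos: [431.7, -289.8, 171.7]
tcp_rot: [-3.141, 0.0, -0.133]
contact_force: [0.3, -1.5, 0.3]
opening: 0.503
```

```bash
python3 -c "
from h import *
to([522,-179.6,110],down(-.14))"
```

```text
clk 1.0 cm [  7.49 -12.12   6.18] deg [-0.03  0.    0.38] at [ 431.7 -289.8  171.7] [-3.141  0.    -0.133] F [ 0.3 -1.5  0.3] op 0.503
```

Call:
apply_moves:
  targets:
    - [[0,7.5,-12.1,4.0,0,0,0.4],[0,7.5,-12.1,5.0,0,0,0.4],[0,7.5,-12.1,6.2,0,0,0.4],[0,7.5,-12.1,6.2,0,0,0.4],[0,7.5,-12.1,6.2,0,0,0.4],[0,7.5,-12.1,6.2,0,0,0.4]]

```text
clock: 1.6
eef_pos: [521.8, -180.4, 110.1]
tcp_rot: [-3.141, 0.0, -0.14]
contact_force: [0.1, -0.2, 0.8]
opening: 0.501
```

Run:
```python
from h import *
to([522,-179.6,38],down(-.14))
a=grab('top');b=grab('side')
C=lambda d,x,y:cv2.resize(cv2.cvtColor(d['pixels'][y:y+110,x:x+110],cv2.COLOR_RGB2BGR),(400,400),interpolation=cv2.INTER_CUBIC)
cv2.imwrite('pics/c2.png',np.hstack([C(a,275,160),C(b,250,120)]))
```

```text
clk 1.6 cm [ 0.01 -0.08  7.21] deg [-0.02  0.01 -0.01] at [ 521.8 -180.4  110.1] [-3.141  0.    -0.14 ] F [ 0.1 -0.2  0.8] op 0.501
```

View pics/c2.png

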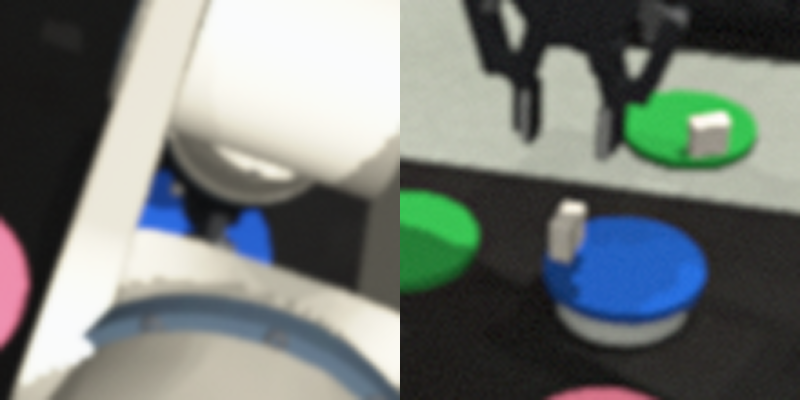

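Side view: the fingers, at (525,140) and (605,150) in the crop, straddle the tab at (567,230), so the alignment is good. I'll go down and grip.

Call:
apply_moves:
  targets:
    - [[0,0,0,3.0,0,0,0],[0,0,0,5.5,0,0,0],[0,0,-0.1,6.8,0,0,0],[0,0,-0.1,7.3,0,0,0],[0,0,-0.1,7.3,0,0,0],[-0.5,0,-0.1,7.3,0,0,0],[-0.6,0,-0.1,7.3,0,0,0]]

```text
clock: 2.4
eef_pos: [522.8, -180.4, 38.6]
tcp_rot: [3.141, -0.003, -0.142]
contact_force: [-0.2, 0.1, -0.2]
opening: 0.2
```

Call:
apply_moves:
  targets:
    - [[-0.7,0,0,0,0,0,0],[-0.8,0,0,0,0,0,0],[-1,0,0,0,0,0,0],[-1,0,0,0,0,0,0],[-1,0,0,0,0,0,0]]

```text
clock: 2.9
eef_pos: [523.1, -180.4, 38.8]
tcp_rot: [3.141, -0.003, -0.142]
contact_force: [1.2, 0.1, 2.1]
opening: 0.154
```

Run:
```python
from h import *
to([522,-179.6,37],down(-.14))
b=grab('side')
C=lambda d,x,y:cv2.resize(cv2.cvtColor(d['pixels'][y:y+110,x:x+110],cv2.COLOR_RGB2BGR),(500,500),interpolation=cv2.INTER_CUBIC)
cv2.imwrite('pics/c3.png',C(b,250,120))
```

```text
clk 2.9 cm [-0.12 -0.06  0.18] deg [ 0.01 -0.18 -0.1 ] at [ 523.1 -180.4   38.8] [ 3.141e+00 -3.000e-03 -1.420e-01] F [1.2 0.1 2.1] op 0.154
```

View pics/c3.png

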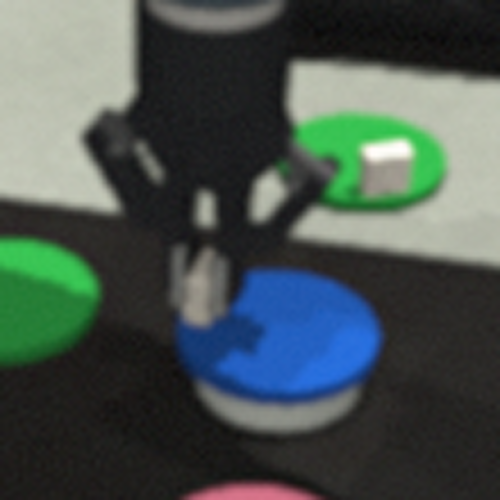

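The tab is gripped (opening 13 mm) and force is low. Now I'll tilt the lid about the far rim, in 2° steps.

Call:
apply_moves:
  targets:
    - [[-1,-0.04,0,-0.32,0,2,0],[-1,-0.08,0,-0.62,0,4,0],[-1,-0.14,0,-0.9,0,6,0],[-1,-0.21,0,-1.2,0,8,0],[-1,-0.28,0,-1.48,0,10,0],[-1,-0.37,0,-1.76,0,12,0],[-1,-0.37,0,-1.76,0,12,0],[-1,-0.37,0,-1.76,0,12,0]]

```text
clock: 3.75
eef_pos: [519.2, -179.9, 56.4]
tcp_rot: [3.141, -0.212, -0.142]
contact_force: [-0.1, 1.2, -1.0]
opening: 0.158
```

Run:
```python
from h import *
to([523.1,-180.4,38.8],down(-.14))
b=grab('side')
C=lambda d,x,y:cv2.resize(cv2.cvtColor(d['pixels'][y:y+110,x:x+110],cv2.COLOR_RGB2BGR),(500,500),interpolation=cv2.INTER_CUBIC)
cv2.imwrite('pics/c4.png',C(b,250,120))
```

```text
clk 3.75 cm [ 0.02 -0.01  1.8 ] deg [  0.02 -12.12  -0.11] at [ 519.2 -179.9   56.4] [ 3.141 -0.212 -0.142] F [-0.1  1.2 -1. ] op 0.158
```

View pics/c4.png

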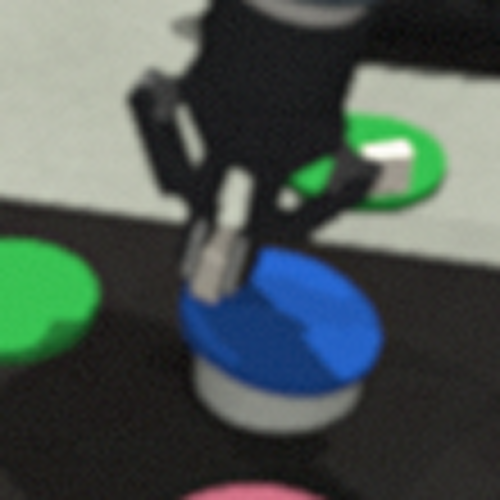

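The crop shows the lid tilted about 12°, with its lower right (far) edge still on the dish near (340,390). Next I'll lift it level, clear of the dish.

Run:
```python
from h import *
for a in (-.212,-.14,-.07,0): to([519.2+3.9*(a+.212)/.212,-180.2,62],Ro.from_euler('xyz',[np.pi,a,-.142]))
```

```text
clk 3.8 cm [ 0.09  0.03 -0.55] deg [0.01 0.01 0.01] at [ 519.6 -179.9   56.4] [ 3.141 -0.212 -0.142] F [ 0.5  0.2 -1.8] op 0.154
clk 3.8 cm [ 0.21  0.01 -0.53] deg [ 0.01 -4.12  0.01] at [ 519.6 -179.9   56.4] [ 3.141 -0.212 -0.142] F [ 0.5  0.2 -1.8] op 0.154
clk 3.8 cm [ 0.34 -0.01 -0.5 ] deg [ 0.01 -8.13  0.01] at [ 519.6 -179.9   56.4] [ 3.141 -0.212 -0.142] F [ 0.5  0.2 -1.8] op 0.154
clk 3.8 cm [ 0.46 -0.03 -0.47] deg [ 1.000e-02 -1.214e+01  1.000e-02] at [ 519.6 -179.9   56.4] [ 3.141 -0.212 -0.142] F [ 0.5  0.2 -1.8] op 0.154
```

Call:
apply_moves:
  targets:
    - [[-1,0.05,0,-0.3,0,0,0],[-1,0.1,0,-0.55,0,0,0],[-1,0.15,0,-0.55,0,-2,0],[-1,0.2,0,-0.53,0,-4,0],[-1,0.27,0,-0.52,0,-6,0],[-1,0.33,0,-0.5,0,-8,0],[-1,0.4,0,-0.48,0,-10,0],[-1,0.46,0,-0.47,0,-12.1,0]]

```text
clock: 4.6
eef_pos: [523.3, -180.5, 62.2]
tcp_rot: [3.141, 0.001, -0.142]
contact_force: [0.1, 0.0, -0.4]
opening: 0.156
```

Call:
apply_moves:
  targets:
    - [[-1,0,0,0,0,0,0],[-1,0,0,0,0,0,0],[-1,0,0,0,0,0,0],[-1,0,0,0,0,0,0],[-1,0,0,0,0,0,0],[-1,0,0,0,0,0,0],[-1,0,0,0,0,0,0],[-1,0,0,0,0,0,0]]

```text
clock: 5.4
eef_pos: [523.3, -180.6, 62.3]
tcp_rot: [3.141, 0.0, -0.142]
contact_force: [0.3, -0.3, -0.4]
opening: 0.155
```

Run:
```python
from h import *
to([523.1,-180.4,38.8],down(-.14))
b=grab('side')
C=lambda d,x,y:cv2.resize(cv2.cvtColor(d['pixels'][y:y+110,x:x+110],cv2.COLOR_RGB2BGR),(500,500),interpolation=cv2.INTER_CUBIC)
cv2.imwrite('pics/c5.png',C(b,250,120))
```

```text
clk 5.4 cm [-0.02 -0.02  2.35] deg [ 0.03  0.03 -0.1 ] at [ 523.3 -180.6   62.3] [ 3.141  0.    -0.142] F [ 0.3 -0.3 -0.4] op 0.155
```

View pics/c5.png

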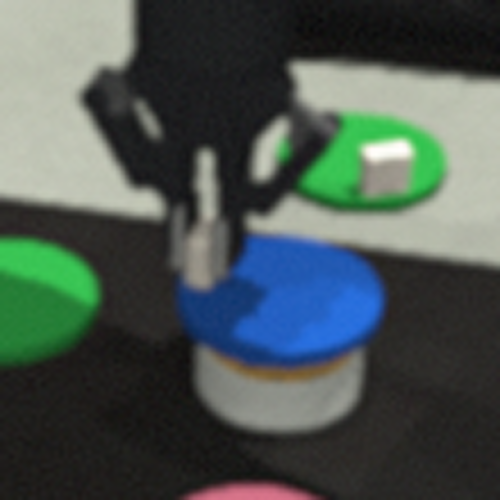

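The crop shows the lid level and clear of the dish (brass visible at (290,370)) and centred over it, lid at x≈282 and dish at x≈281. I'll hold a little longer, then lower slowly.

Call:
apply_moves:
  targets:
    - [[-1,0,0,0,0,0,0],[-1,0,0,0,0,0,0],[-1,0,0,0,0,0,0],[-1,0,0,0,0,0,0],[-1,0,0,0.5,0,0,0],[-1,0,0,1.0,0,0,0],[-1,0,0,1.4,0,0,0],[-1,0,0,1.7,0,0,0]]

```text
clock: 6.25
eef_pos: [523.0, -180.5, 44.6]
tcp_rot: [3.141, 0.001, -0.142]
contact_force: [-0.6, -0.7, -0.0]
opening: 0.151
```

Call:
apply_moves:
  targets:
    - [[-1,0,0,0.2,0,0,0],[-1,0,0,0.3,0,0,0],[-1,0,0,0.4,0,0,0],[-1,0,0,0.5,0,0,0],[-1,0,0,0.5,0,0,0],[-1,0,0,0.5,0,0,0]]

```text
clock: 6.85
eef_pos: [523.1, -180.5, 39.7]
tcp_rot: [3.141, 0.001, -0.142]
contact_force: [-0.1, 0.2, -0.7]
opening: 0.16
```

```bash
python3 -c "
from h import *
to([523.1,-180.4,38.8],down(-.142))"
```

```text
clk 6.85 cm [-0.   -0.01  0.09] deg [0.03 0.06 0.01] at [ 523.1 -180.5   39.7] [ 3.141e+00  1.000e-03 -1.420e-01] F [-0.1  0.2 -0.7] op 0.16
```

Call:
apply_moves:
  targets:
    - [[-1,0,0,0.05,0,0,0],[-1,0,0,0.1,0,0,0],[-1,0,0,0.1,0,0,0],[-1,0,0,0.1,0,0,0]]

```text
clock: 7.25
eef_pos: [523.2, -180.5, 38.8]
tcp_rot: [3.141, 0.001, -0.142]
contact_force: [-0.4, 0.2, 2.1]
opening: 0.152
```

Contact force is 2.1 N, the same as at the grip, so the lid is seated. I'll open and retreat straight up.

Call:
apply_moves:
  targets:
    - [[-0.7,0,0,0,0,0,0],[-0.6,0,0,0,0,0,0],[-0.5,0,0,0,0,0,0],[-0.3,0,0,0,0,0,0],[-0.1,0,0,0,0,0,0],[-0.1,0,0,0,0,0,0]]

```text
clock: 7.85
eef_pos: [523.2, -180.5, 38.8]
tcp_rot: [3.141, 0.001, -0.142]
contact_force: [-0.1, -0.5, 0.5]
opening: 0.45
```

Call:
apply_moves:
  targets:
    - [[-0.1,0,0,-1,0,0,0],[-0.1,0,0,-3,0,0,0],[-0.1,0,0,-6,0,0,0],[-0.1,0,0,-10,0,0,0],[-0.1,0,0,-14,0,0,0],[-0.1,0,0,-16,0,0,0],[-0.1,0,0,-16,0,0,0],[-0.1,0,0,-16,0,0,0]]

```text
clock: 8.65
eef_pos: [523.3, -180.5, 199.3]
tcp_rot: [3.141, -0.0, -0.142]
contact_force: [-0.0, -0.2, -0.7]
opening: 0.451
```

Run:
```python
from h import *
to([523.1,-180.4,200],down(-.142))
b=grab('side'); print(lid(b))
C=lambda d,x,y:cv2.resize(cv2.cvtColor(d['pixels'][y:y+110,x:x+110],cv2.COLOR_RGB2BGR),(500,500),interpolation=cv2.INTER_CUBIC)
cv2.imwrite('pics/c6.png',C(b,250,120))
```

```text
clk 8.65 cm [-0.02 -0.   -0.07] deg [ 0.04 -0.01  0.01] at [ 523.3 -180.5  199.3] [ 3.141 -0.    -0.142] F [-0.  -0.2 -0.7] op 0.451
(array([ 481.47683716, -175.34480286]), 57.810264587402344, ((480.90350341796875, -174.6934356689453), (108.14891815185547, 116.97249603271484), 4.378768444061279))
```

View pics/c6.png

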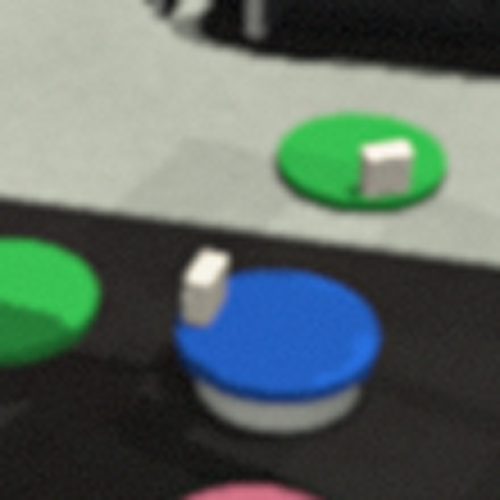

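The final crop shows the lid seated level on its dish at (278,335), with the arm well clear. Its position is within about 2 mm of where it started.

```bash
python3 -c "
from rig import r
print(r.sign_off())"
```

```text
the job is handed in; nothing more can be done
None
```

I gripped the blue lid by its white tab and tipped it about 12° (tab side up about 18 mm) with the far edge still down on the dish. I then levelled it about 23 mm above its seat, held it there for over a second, set it back, let go and raised the arm straight up. The job was handed in at about 8.7 s.

- **Seating:** at set-down the tool was back at its grasp height of 38.8 mm, with the same 2 N contact force as when it first gripped. The last side picture shows the lid level on its dish and the gripper about 14 cm above the tab.
- **Position:** the lid centre measured within about 2 mm of its starting place in the side view. The dish shows no visible shift in that view.
- **Lid diameter:** the measured outline came out 4–13 mm larger than the true 104 mm, from blur and the visible skirt. I relied on its centre, not its size.
- **Not checked:** I did not re-measure the red lid at the end, but the arm never went near it. The end check used only the side camera.

No check failed.

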